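# Clear the kit tray and take a spare pack off its display peg

### The arm

A 7-joint arm with a two-finger parallel gripper is mounted at the origin on a cart in front of the work surface, level with it; the furniture and walls round the work are solid. World frame = base frame: x ahead of the robot, y to its left, z up, the work surface at z = 0. Lengths are in mm, angles in degrees, forces in N, time in s.
With the tool pointing down it reaches from about 350 to 900 mm from the base axis. Payload 7.2 kg.
Tool frame: the origin (TCP) lies on the centre line of the jaws, within the pads' length; the fingertips stand 25 mm ahead of it and the grasp point (between the pads) lies 6 mm ahead of it; z points along the fingers, x is the direction in which the jaws open and shut, and the axes are right-handed (so a half turn about z gives the same grasp; the last joint's range is limited). The gripper opens to 88 mm and grips with 3 to 60 N. Pads are 20 mm wide; open, the fingers measure 115 mm over their backs; the gripper's body (75 mm by 178 mm) begins 61 mm behind the grasp point.
Start: joints at [62.556, 23.554, -0.728, 91.456, 0.321, 64.991, -4.71], TCP at [249.578, -573.009, 247.653] pointing down, gripper open.
Joint ranges: [-169.25, 169.25], [-16.82, 113.86], [-84.01, 82.57], [7.8, 145.47], [-59.2, 239.2], [7.22, 106.19], [-163.78, 163.78]. Speed limits (degrees/s): [136.94, 136.94, 172.46, 172.46, 180, 180, 180].

### API

Orientations are given as a 3x3 rotation matrix whose columns are the frame's x, y, z axes.
In Python, from workcell import env gives the robot as it stands.
- The arm moves only by the tool step_arm, never from a script. Its arguments are lists of equal length, an entry for each row: "travel": the shift along the tool's x, y, z normalised to -1 to 1, where 1 is 0.75 m, a list of three; "angular": the turn, a rotation vector about the tool's x, y, z normalised to -1 to 1, where 1 is 180 degrees, a list of three; "jaw": the closure, from -1 (fully open) to 1 (shut). In form: {"travel": [[x, y, z], ...], "angular": [[ax, ay, az], ...], "jaw": [jaw, ...]}. A call has 1 to 20 rows; each row is the pose to reach, as a shift and turn from the pose commanded when the call began, along the tool's axes at that moment, turning the shorter way round; what a row does not reach only later rows make up. A row lasts 1/12 s, in which the tool goes at most 41.7 mm and 7.16 degrees, less where a joint would pass 70% of its speed; a pose out of reach is approached as far as the arm can. A call with a number of a shift or a turn outside -1 to 1 is refused whole. A call with a gripper value outside its range is refused whole. The fingers move at their own pace and stop on an object; the grip force is fixed at half the most. Time passes only in rows, so rows that repeat a pose let the fingers close. It gives the time, the measured TCP pose, the force and the opening at its end, in the units of the state.
- env.sense(): the state, without advancing time (a new reading comes with each control period).
- env.get_image(name): name is "scene" or "top"; returns a dict with "img" (420x560x3 uint8, red, green, blue), "camera_matrix" (3x3 intrinsics, pixels), "cam_to_world" (4x4, takes a point from camera to world coordinates). Camera axes: x right, y down, z forward; pixel columns grow to the right and rows downward; lengths in mm; the calibration is good to about 2 mm. A picture is of the moment at which its call begins. There is no depth.
- env.job_done(): hands the job in, once; it reports no verdict.
Trained networks look in a picture, given as the dict that the camera call returned (one of the last four; its "shot" number tells which), for a name from the list of things; names that differ only in an ending like _2 or _b are one class to them, and where a whole thing is asked for, a point or a joint stands for the part that bears it (a point fixed in the world has none). Each returns a list of dicts, best first, with "p" (0 to 1); they miss things now and then, are a little off and sometimes report something else, mostly with a low value. They report only what shows in the picture. A call takes as long as a camera call. They do not tell look-alikes from the thing itself.
- env.silhouettes(picture, label): "region" (420x560 bool, what is visible of it) and "uv" ([column, row] in pixels, amid what is visible of it).
- env.place_of(picture, label): "uv" ([column, row] in pixels: a listed point, or the origin of a listed thing).
The state is a dict: "t": time; "joints": joint angles; "qvel": joint speeds; "effort": joint torques, N m; "eef_pos": TCP position; "tcp_rot": TCP orientation; "contact_force": force on the tool from outside, world axes, zero at the start; "torque": the same for the moment, N m; "finger_gap": finger opening in mm.
Only numpy, scipy, OpenCV 4.12 (cv2) and the standard library are available. Lean on these libraries where they do the work, as an engineer would, in place of code of your own. Each camera call takes 0.05 s, during which the arm holds its last target. There are 200 camera calls.

### The job

Get the kit tray ready: first put the cork offcut lying in it into the green waste bin. Then take the blue pack off its peg on the stand, lifting it over the peg's upturned tip without shifting the stand or unhooking the orange pack, and set it down upright in the white tray rather than dropping it in.

Things in the scene. Friction and masses are not known exactly. Their poses are not given: they have to be found in the camera images.
- blue_pack: White pack, blue hang tab, on either peg (varies), 55-115 g. Origin: centre of underside, z up, x thickness, y width. Box 36 x 70 x 58 mm high; above it, centred, the tab: 8 mm thick (x), 70 wide (y), up to z = 100, with a hang hole 22 wide at z = 60 to 88, peg through it along x. Grip across the 8 mm from above, in the solid strips at y = 11 to 35 or -11 to -35 mm.
- blue_hole_top (a point): Middle of the upper edge of the blue pack's hang hole (88 mm above the pack's underside), which rests on the peg. Held upright, the pack passes over the tip when raised 12 to 22 mm from where it hangs (middle 17 mm).
- orange_pack: The same pack with an orange tab, hanging on the other peg; it stays there. Origin at the centre of its underside.
- peg_stand: Grey and aluminium stand, 1.6 kg, not fastened. Origin under its base, z up; the pegs point to its -x (towards the robot). Base 12 mm thick, x = -115 to 40, y = -85 to 85 mm. Uprights and cross bar: front face x = 4, top z = 155 mm. Two steel pegs, 6 mm thick, at y = +60 and -60, axis z = 150, level out to x = -100 mm, then turned up. Packs hang at about x = -70, undersides at z = 65.
- peg_tip_left (a point): Centre of the round end (3 mm radius) of the upturned tip of the peg at the stand's +y side: x = -110, y = 60, z = 162 mm in the stand's frame; its top is 12 mm above the peg's upper side.
- peg_tip_right (a point): The same at the stand's -y side (x = -110, y = -60, z = 162 mm in the stand's frame).
- cork_offcut: Broken piece of cork lying in the kit tray, 48 (x) x 30 (y) mm, 22 mm high, 36 mm high for x = -24 to 10 mm; 20 to 40 g. Origin at the centre of its underside, z up; grip it across y.
- offcut_center (a point): Middle of the cork piece, 18 mm above its underside.
- kit_tray: White shallow tray, fixed to the worktop, 160 (x) x 180 (y) mm outside, walls 4 mm thick and 10 mm high, floor 4 mm thick. Origin at the centre of its underside on the worktop, z up. Open the fingers only to about 60 mm when reaching down into it.
- waste_bin: Green round open bin, fixed to the worktop, 95 mm high (98 mm over its lip), mouth 116 mm wide inside, inner floor 5 mm up and 96 mm wide. Origin at the centre of its underside, z up.
Things that resemble listed ones, but are neither listed nor needed, are in the scene too. What is shaped like the blue_pack but turquoise is not meant.

How it is judged (in metres and radians):
On the way, in this order (a step that is already met when the one before it is completed fails the run):
1. the cork offcut lies in the waste bin, let go (horizontal distance between offcut_center and waste_bin below 0.05 m and z of offcut_center in the frame of waste_bin between 0.005 and 0.075 m and contact force between cork_offcut and the fingers below 0.1 N), for 0.2 s.
2. the blue pack is off its peg: its middle more than 80 mm from both peg tips, seen from above, and not touching the stand (horizontal distance between blue_pack and peg_tip_left above 0.08 m and horizontal distance between blue_pack and peg_tip_right above 0.08 m and contact force between blue_pack and peg_stand below 0.05 N and x of blue_pack in the frame of peg_stand below -0.11 m), for 0.1 s.
At the end, for the whole second after the job is handed in: The cork is in the bin; the blue pack stands upright (within 0.1 rad) on the tray floor, origin within 60 mm in x and 70 mm in y of the tray centre and 4 mm of the floor, released, at rest; the orange pack hangs within 40 mm of its start, the stand is within 25 mm of its start (all of step 1 and x of blue_pack in the frame of kit_tray between -0.06 and 0.06 m and y of blue_pack in the frame of kit_tray between -0.07 and 0.07 m and z of blue_pack in the frame of kit_tray between 0.001 and 0.008 m and angle between blue_pack's own z axis and vertical below 0.1 rad and linear speed of each of blue_pack, cork_offcut below 0.02 m/s and z of orange_pack in the frame of peg_stand above 0.05 m and distance of orange_pack from where it was at the start of the episode below 0.04 m and distance of peg_stand from where it was at the start of the episode below 0.025 m); the robot touches nothing.
It fails at once if the stand is shifted by more than 25 mm or tipped by more than 0.15 rad (distance of peg_stand from where it was at the start of the episode above 0.025 m or angle between peg_stand's own z axis and vertical above 0.15 rad).
It fails at once if the orange pack is unhooked (z of orange_pack in the frame of peg_stand below 0.04 m or distance between orange_pack and peg_stand above 0.2 m).
It fails at once if the blue pack is dropped: let go more than 25 mm above the tray's floor (horizontal distance between blue_pack and kit_tray below 0.1 m and z of blue_pack in the frame of kit_tray above 0.029 m and contact force between blue_pack and the fingers below 0.1 N and contact force between blue_pack and peg_stand below 0.05 N).
It also fails if it takes over 51 s, if anything falls off the work surface, if the arm or the gripper's body presses on something with over 40 N, if the wrist force passes 120 N, or if a joint passes its speed limit or range.

## Working session

There is one attempt and no reset: what is moved stays moved. The work goes in short steps, Python scripts to look and compute and a tool call to move; the robot and the scene stay as the last step left them, time stands still between calls to the robot, and variables do not carry over. Pictures are saved under pics/ and viewed, about 8 in all and at most 12, crops included, and the job is handed in when it is done.

Besides the shell and the picture viewer there is one more tool, called after ">>>" by a JSON object that holds its "name" and its "arguments", one argument or row to a line. step_arm: Moves the arm, as the interface text tells. Scaled input: -1 to 1 covers 0.75 m each way for a shift and 180 degrees each way for a turn. Its arguments: {"type":"object","properties":{"travel":{"type":"array","items":{"type":"array","items":{"type":"number"}}},"angular":{"type":"array","items":{"type":"array","items":{"type":"number"}}},"jaw":{"type":"array","items":{"type":"number"}}},"required":["travel","angular","jaw"]}

```bash
mkdir -p pics; ls; cat > h.py <<'E'
import numpy as np, cv2
from workcell import env
def shot(n,f=None):
    p=env.get_image(n)
    if f: cv2.imwrite('pics/'+f,p['img'][:,:,::-1])
    return p
def ray(p,uv):
    d=np.linalg.inv(p['camera_matrix'])@[uv[0],uv[1],1]
    T=np.array(p['cam_to_world']); return T[:3,3],T[:3,:3]@d
def onz(p,uv,z):
    o,d=ray(p,uv); return o+d*(z-o[2])/d[2]
def proj(p,X):
    T=np.linalg.inv(p['cam_to_world']); c=T[:3,:3]@np.array(X,float)+T[:3,3]
    q=p['camera_matrix']@c; return q[:2]/q[2]
def tri(rs):
    A=np.zeros((3,3));b=np.zeros(3)
    for o,d in rs:
        d=d/np.linalg.norm(d);P=np.eye(3)-np.outer(d,d);A+=P;b+=P@o
    x=np.linalg.solve(A,b)
    return x,[np.linalg.norm(np.cross(x-o,d/np.linalg.norm(d))) for o,d in rs]
E
python3 - <<'E'
from h import *
np.set_printoptions(precision=1,suppress=True)
a=shot('scene','s.png');b=shot('top','t.png')
cv2.imwrite('pics/both.png',cv2.resize(np.hstack([a['img'],b['img']]),None,fx=.7,fy=.7)[:,:,::-1])
for n in ['blue_pack','blue_hole_top','orange_pack','peg_stand','peg_tip_left','peg_tip_right','cork_offcut','offcut_center','kit_tray','waste_bin']:
    for p,c in((a,'s'),(b,'t')):
        print(n,c,[(round(r['p'],2),np.round(r['uv'],1).tolist(),onz(p,r['uv'],0)) for r in env.place_of(p,n)[:4]])
print(a['cam_to_world'],b['cam_to_world'],env.sense())
E
```

```text
pics
blue_pack s [(0.9, [349.8, 268.1], array([409.2, -55.8,   0. ])), (0.72, [231.1, 206.3], array([713.5, -54. ,   0. ])), (0.6, [225.3, 232.4], array([677.2,  12.4,   0. ]))]
blue_pack t [(0.75, [246.4, 184.2], array([655.8,  49.2,   0. ])), (0.63, [288.8, 288.4], array([407.6, -56. ,   0. ])), (0.61, [288.3, 159.3], array([720.2, -51.7,   0. ]))]
blue_hole_top s [(0.79, [350.4, 246.6], array([ 434.9, -104.2,    0. ])), (0.73, [225.8, 202.7], array([730.3, -56. ,   0. ])), (0.69, [227.7, 177.7], array([ 776.6, -121.3,    0. ]))]
blue_hole_top t [(0.88, [293.9, 152.3], array([738.2, -65.2,   0. ])), (0.74, [245.3, 176.7], array([674.5,  52.4,   0. ])), (0.72, [287.0, 285.8], array([413.5, -51.7,   0. ]))]
orange_pack s [(0.76, [192.3, 273.1], array([666.9, 132.4,   0. ]))]
orange_pack t [(0.65, [193.5, 184.7], array([652.3, 176.9,   0. ])), (0.44, [245.2, 178.3], array([670.5,  52.5,   0. ]))]
peg_stand s [(0.56, [185.4, 256.3], array([706.5, 108.6,   0. ]))]
peg_stand t [(0.88, [224.2, 163.1], array([707.7, 104.6,   0. ])), (0.49, [345.1, 182.1], array([ 665.2, -190.4,    0. ]))]

[... 1049 characters left out ...]
-186.9,    0. ]))]
[[ -0.8  -0.4   0.4 179.3]
 [ -0.6   0.6  -0.5 507.5]
 [ -0.   -0.7  -0.7 858.2]
 [  0.    0.    0.    1. ]] [[   0.    -1.     0.2  377.4]
 [  -1.    -0.    -0.   -15.3]
 [   0.    -0.2   -1.  1147.2]
 [   0.     0.     0.     1. ]] {'t': 1.1, 'joints': array([62.6, 23.6, -0.7, 91.5,  0.3, 65. , -4.7]), 'qvel': array([ 0. ,  0. , -0. , -0.1,  0. ,  0. ,  0. ]), 'effort': array([ -0. , -58.8,   0.6, -29.1,  -0.1,   0. ,   0. ]), 'eef_pos': array([ 249.6, -573. ,  247.7]), 'tcp_rot': array([[ 0.4, -0.9, -0. ],
       [-0.9, -0.4, -0. ],
       [ 0. ,  0. , -1. ]]), 'contact_force': array([-1. ,  0.2, -0.9]), 'torque': array([-0.,  0.,  0.]), 'finger_gap': 87.41855473987225}
```

View pics/s.png

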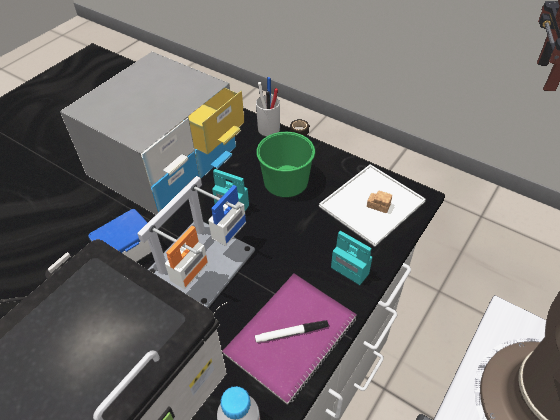

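View pics/t.png

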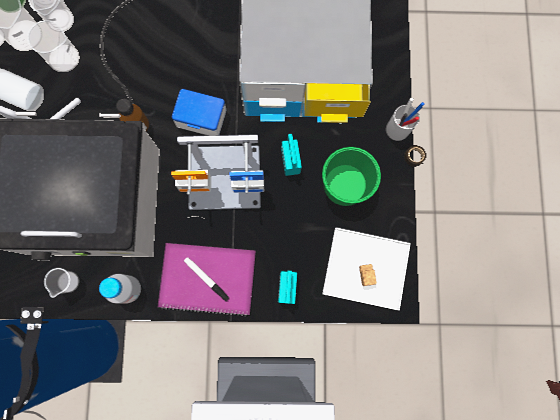

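The blue tab is on the hanging pack, at top (246,180) and scene (228,215). The candidates I reject are the turquoise packs at top (288,287) and (291,155), scene (351,258) and (230,190), and the orange pack at top (192,180). The cork in the tray is at top (367,275).

```bash
python3 - <<'E'
from h import *
np.set_printoptions(precision=1,suppress=True)
a=shot('scene');b=shot('top')
def near(p,n,uv):
    r=[x for x in env.place_of(p,n)]; r.sort(key=lambda x:np.hypot(*(np.array(x['uv'])-uv))); return r[0]['uv'] if r else uv
for n,us,ut in [('peg_tip_left',(199,253),(187,194)),('peg_tip_right',(241,207),(244,191)),('blue_hole_top',(226,202),(245,177)),('blue_pack',(225,232),(246,184)),('orange_pack',(192,273),(193,185)),('peg_stand',(185,256),(224,163)),('offcut_center',(377,201),(366,277)),('kit_tray',(374,200),(367,267)),('waste_bin',(287,181),(344,178))]:
    ua,ub=near(a,n,us),near(b,n,ut); print(n,ua,ub,*tri([ray(a,ua),ray(b,ub)]))
def mask(p,n,uv):
    r=env.silhouettes(p,n); r.sort(key=lambda x:np.hypot(*(np.array(x['uv'])-uv))); return r[0]['region'].astype(np.uint8)
for n,uv,z in [('kit_tray',(367,267),10),('cork_offcut',(366,275),30),('peg_stand',(224,163),12),('blue_pack',(246,180),160),('waste_bin',(350,178),97)]:
    m=mask(b,n,uv); c=max(cv2.findContours(m,0,2)[0],key=cv2.contourArea)[:,0]
    w=np.array([onz(b,q,z)[:2] for q in c],np.float32); print(n,m.sum(),cv2.minAreaRect(w))
def crop(p,x,y,w,h,s): return cv2.resize(p['img'][y:y+h,x:x+w],None,fx=s,fy=s,interpolation=cv2.INTER_CUBIC)
im=np.hstack([crop(b,170,125,100,100,4),crop(a,160,170,100,100,4)]);
i2=np.hstack([crop(b,340,250,60,30,4)*1,crop(a,345,180,70,30,4),crop(b,340,250,70,30,4)])
cv2.imwrite('pics/c.png',im[:,:,::-1])
E
```

```text
peg_tip_left [201.5, 252.1] [186.8, 194.2] [592.  162.1 161.2] [np.float64(1.441991438222384), np.float64(1.4419914382223424)]
peg_tip_right [240.3, 208.4] [244.6, 189.8] [603.3  42.5 154.4] [np.float64(3.2046061138595285), np.float64(3.2046061138596875)]
blue_hole_top [224.8, 205.2] [242.6, 178.1] [631.9  48.9 150.3] [np.float64(0.5070166704204444), np.float64(0.5070166704204581)]
blue_pack [227.1, 231.1] [249.1, 183.4] [644.2  39.9  55.6] [np.float64(0.1347079808072769), np.float64(0.13470798080719254)]
orange_pack [193.5, 275.4] (193, 185) [631.3 164.6  63.2] [np.float64(5.636735096571559), np.float64(5.636735096571547)]
peg_stand [187.8, 258.1] [225.1, 163.7] [709.1 103.2 -14.1] [np.float64(1.2741058347647445), np.float64(1.2741058347645107)]
offcut_center [378.9, 201.5] [365.7, 275.5] [ 438.3 -232.9   20.9] [np.float64(0.7082131594722133), np.float64(0.7082131594721744)]
kit_tray [376.9, 201.8] [367.1, 268.7] [ 450.5 -240.9    6.4] [np.float64(5.44091402973604), np.float64(5.440914029735845)]
waste_bin [285.4, 183.1] [346.0, 180.2] [ 670.1 -198.2  -21.6] [np.float64(5.764700173061227), np.float64(5.764700173061187)]
kit_tray 5113 ((456.21807861328125, -237.29409790039062), (184.56581115722656, 163.48455810546875), 78.35772705078125)
cork_offcut 290 ((441.9301452636719, -235.35292053222656), (45.54846954345703, 35.3781852722168), 10.574300765991211)
peg_stand 4430 ((682.9906616210938, 114.96568298339844), (187.44363403320312, 198.7834930419922), 2.2307984828948975)
blue_pack 572 ((623.932373046875, 40.25518035888672), (42.933868408203125, 64.81233978271484), 1.1217873096466064)
waste_bin 2763 ((659.0105590820312, -188.2940673828125), (128.84161376953125, 135.5963134765625), 21.050086975097656)
```

View pics/c.png

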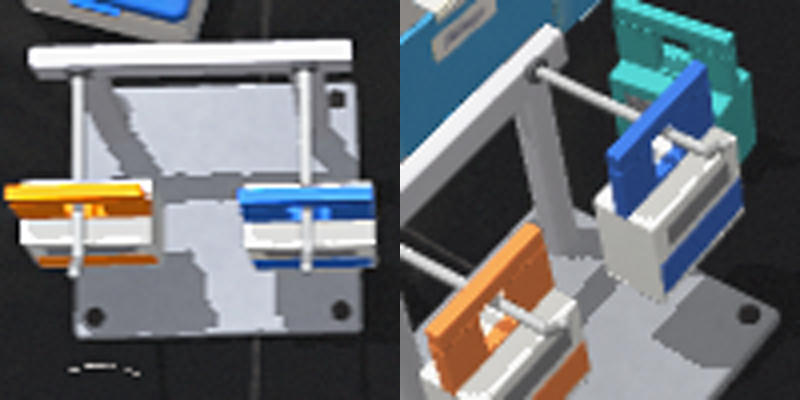

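```bash
python3 - <<'E'
from h import *
np.set_printoptions(precision=1,suppress=True)
a=shot('scene');b=shot('top')
print('tips',onz(b,(189,193),162),onz(b,(246.5,192.5),162))
for q in [(230,172.5),(263,173),(246.5,172.7),(230,174.5),(263,175)]: print(q,onz(b,q,165))
def crop(p,x,y,w,h,s): return cv2.resize(p['img'][y:y+h,x:x+w],None,fx=s,fy=s,interpolation=cv2.INTER_CUBIC)
# overlay cork model footprints
W=[]
for yaw in (10,):
  for p in (b,a):
    im=cv2.resize(p['img'],None,fx=10,fy=10,interpolation=cv2.INTER_CUBIC)
    t=np.radians(yaw); R=np.array([[np.cos(t),-np.sin(t)],[np.sin(t),np.cos(t)]])
    for z,col in((4,(255,0,0)),(40,(0,255,0))):
      pts=[proj(p,np.r_[R@[x,y]+[438.5,-234],z]) for x,y in((-24,-15),(24,-15),(24,15),(-24,15))]
      cv2.polylines(im,[np.int32((np.array(pts)+.5)*10)],True,col,1)
    u=np.int32(proj(p,(438,-234,20))); W.append(im[(u[1]-20)*10:(u[1]+20)*10,(u[0]-20)*10:(u[0]+20)*10])
cv2.imwrite('pics/k.png',np.hstack(W)[:,:,::-1])
s=env.sense();print(np.array2string(s['tcp_rot'],precision=4),s['eef_pos'])
E
```

```text
tips [595.7 158.3 162. ] [598.8  39.4 162. ]
(230, 172.5) [640.2  74.7 165. ]
(263, 173) [640.3   6.  165. ]
(246.5, 172.7) [640.4  40.3 165. ]
(230, 174.5) [635.9  74.5 165. ]
(263, 175) [636.    5.9 165. ]
[[ 0.3994 -0.9168 -0.    ]
 [-0.9168 -0.3994  0.    ]
 [-0.      0.     -1.    ]] [ 249.6 -573.   247.6]
```

View pics/k.png

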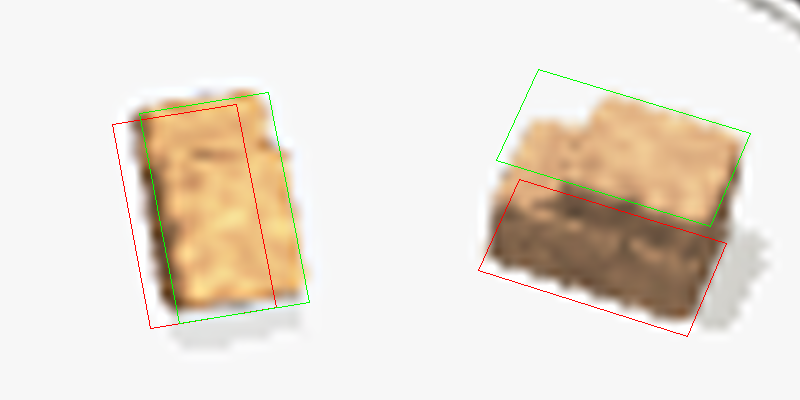

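The model fits: the tall half is on the robot side and yaw is about +10°. The overlay shows the cork about 1.5–2 px up and right of my guess, so its centre is near (442,-236). The blue pack choice is confirmed: white box, blue tab, right-hand peg.

>>> {"name": "step_arm", "arguments": {
  "travel": [
    [-0.3115,-0.4068,0.16],
    [-0.3115,-0.4068,0.16],
    [-0.3115,-0.4068,0.16],
    [-0.3115,-0.4068,0.16],
    [-0.3115,-0.4068,0.16],
    [-0.3115,-0.4068,0.16],
    [-0.3115,-0.4068,0.16],
    [-0.3115,-0.4068,0.16],
    [-0.3115,-0.4068,0.16],
    [-0.3115,-0.4068,0.16],
    [-0.3115,-0.4068,0.16],
    [-0.3115,-0.4068,0.16],
    [-0.3115,-0.4068,0.16],
    [-0.3115,-0.4068,0.16]
  ],
  "angular": [
    [0,0,0.075],
    [0,0,0.075],
    [0,0,0.075],
    [0,0,0.075],
    [0,0,0.075],
    [0,0,0.075],
    [0,0,0.075],
    [0,0,0.075],
    [0,0,0.075],
    [0,0,0.075],
    [0,0,0.075],
    [0,0,0.075],
    [0,0,0.075],
    [0,0,0.075]
  ],
  "jaw": [-0.36,-0.36,-0.36,-0.36,-0.36,-0.36,-0.36,-0.36,-0.36,-0.36,-0.36,-0.36,-0.36,-0.36]
}}

```text
t: 3.62
eef_pos: [435.5, -238.6, 128.0]
tcp_rot: [[0.172, -0.985, 0.0], [-0.985, -0.172, -0.001], [0.001, -0.0, -1.0]]
contact_force: [-0.6, -0.3, -0.7]
finger_gap: 59.4
```

>>> {"name": "step_arm", "arguments": {
  "travel": [
    [0,0,0.05],
    [0,0,0.09],
    [0,0,0.115],
    [0,0,0.128],
    [0,0,0.128],
    [0,0,0.128],
    [0,0,0.128],
    [0,0,0.128],
    [0,0,0.128],
    [0,0,0.128],
    [0,0,0.128]
  ],
  "angular": [
    [0,0,0],
    [0,0,0],
    [0,0,0],
    [0,0,0],
    [0,0,0],
    [0,0,0],
    [0,0,0],
    [0,0,0],
    [0,0,0],
    [0,0,0],
    [0,0,0]
  ],
  "jaw": [-0.36,-0.36,-0.36,-0.36,-0.36,1,1,1,1,1,1]
}}

```text
t: 4.53
eef_pos: [436.2, -237.2, 32.2]
tcp_rot: [[0.174, -0.985, 0.001], [-0.985, -0.174, -0.001], [0.001, -0.001, -1.0]]
contact_force: [-1.3, 0.5, 6.0]
finger_gap: 30.0
```

>>> {"name": "step_arm", "arguments": {
  "travel": [
    [0,0,-0.03],
    [0,0,-0.08],
    [0,0,-0.13],
    [0,0,-0.18],
    [0,0,-0.21],
    [0,0,-0.21]
  ],
  "angular": [
    [0,0,0],
    [0,0,0],
    [0,0,0],
    [0,0,0],
    [0,0,0],
    [0,0,0]
  ],
  "jaw": [1,1,1,1,1,1]
}}

```text
t: 5.03
eef_pos: [438.4, -238.1, 194.4]
tcp_rot: [[0.174, -0.985, 0.008], [-0.985, -0.174, -0.004], [0.005, -0.007, -1.0]]
contact_force: [0.9, -0.4, -1.4]
finger_gap: 29.8
```

```bash
python3 - <<'E'
from h import *
np.set_printoptions(precision=1,suppress=True)
a=shot('scene');b=shot('top')
print(onz(b,(351.5,175.5),98),onz(a,(285.5,151),98))
hs=cv2.cvtColor(b['img'],cv2.COLOR_RGB2HSV)
for p in(a,b):
    hs=cv2.cvtColor(p['img'],cv2.COLOR_RGB2HSV); m=cv2.inRange(hs,(50,120,50),(75,255,255))
    c=max(cv2.findContours(m,0,2)[0],key=cv2.contourArea); print(cv2.boundingRect(c))
    for q in np.linspace(0,0,1):
        pass
best=min(((sum((lambda uv:0)(0) for _ in ())),) for _ in (0,))
print(env.sense()['finger_gap'],env.sense()['eef_pos'])
for p,uv in((a,(286,183)),(b,(345,179))): print([proj(p,(x,-190,98)) for x in(645,660)],[ (r['p'],r['uv']) for r in env.place_of(p,'waste_bin')])
E
```

```text
[ 656.  -189.9   98. ] [ 653.7 -185.6   98. ]
(257, 131, 58, 66)
(322, 147, 59, 59)
29.867480428083056 [ 436.3 -237.1  189.9]
[array([289.9, 151.4]), array([284.2, 148.8])] [(0.61, [286.5, 180.0])]
[array([351.6, 180.3]), array([351.5, 173.8])] [(0.68, [344.3, 179.7])]
```

>>> {"name": "step_arm", "arguments": {
  "travel": [
    [-0.0136,-0.2919,0],
    [-0.0136,-0.2919,0],
    [-0.0136,-0.2919,0],
    [-0.0136,-0.2919,0],
    [-0.0136,-0.2919,0],
    [-0.0136,-0.2919,0],
    [-0.0136,-0.2919,0],
    [-0.0136,-0.2919,0.05],
    [-0.0136,-0.2919,0.1],
    [-0.0136,-0.2919,0.136],
    [-0.0136,-0.2919,0.136],
    [-0.0136,-0.2919,0.136],
    [-0.0136,-0.2919,0.136],
    [-0.0136,-0.2919,0.136],
    [-0.0136,-0.2919,0.136]
  ],
  "angular": [
    [0,0,0],
    [0,0,0],
    [0,0,0],
    [0,0,0],
    [0,0,0],
    [0,0,0],
    [0,0,0],
    [0,0,0],
    [0,0,0],
    [0,0,0],
    [0,0,0],
    [0,0,0],
    [0,0,0],
    [0,0,0],
    [0,0,0]
  ],
  "jaw": [1,1,1,1,1,1,1,1,1,1,1,-0.1,-0.1,-0.1,-0.1]
}}

```text
t: 6.48
eef_pos: [650.9, -189.2, 89.5]
tcp_rot: [[0.174, -0.985, 0.003], [-0.985, -0.174, -0.001], [0.001, -0.003, -1.0]]
contact_force: [0.5, -0.1, 0.5]
finger_gap: 48.1
```

>>> {"name": "step_arm", "arguments": {
  "travel": [
    [0,0,-0.05],
    [0,0,-0.1],
    [0,0,-0.15],
    [0,0,-0.2],
    [0,0,-0.2],
    [0,0,-0.2]
  ],
  "angular": [
    [0,0,0],
    [0,0,0],
    [0,0,0],
    [0,0,0],
    [0,0,0],
    [0,0,0]
  ],
  "jaw": [-0.1,-0.1,-0.1,-0.1,-0.1,-0.1]
}}

```text
t: 6.98
eef_pos: [651.4, -189.2, 241.9]
tcp_rot: [[0.174, -0.985, 0.008], [-0.985, -0.174, -0.002], [0.003, -0.007, -1.0]]
contact_force: [-0.7, -0.2, -0.8]
finger_gap: 48.6
```

```bash
python3 - <<'E'
from h import *
np.set_printoptions(precision=4,suppress=True)
a=shot('scene');b=shot('top')
cv2.imwrite('pics/d.png',np.hstack([cv2.resize(b['img'][120:280,280:420],None,fx=2.5,fy=2.5),cv2.resize(a['img'][100:260,240:400],None,fx=2.5,fy=2.5)])[:,:,::-1])
s=env.sense();print(s['t'],s['eef_pos'],s['tcp_rot'],s['finger_gap'],s['joints'])
E
```

```text
7.0833 [ 649.5299 -188.7491  237.622 ] [[ 0.1743 -0.9847  0.0007]
 [-0.9847 -0.1743 -0.0003]
 [ 0.0004 -0.0006 -1.    ]] 48.3214040288063 [ 17.5249  29.3584  -8.1507  83.8426   4.3402  67.0653 -71.2438]
```

View pics/d.png

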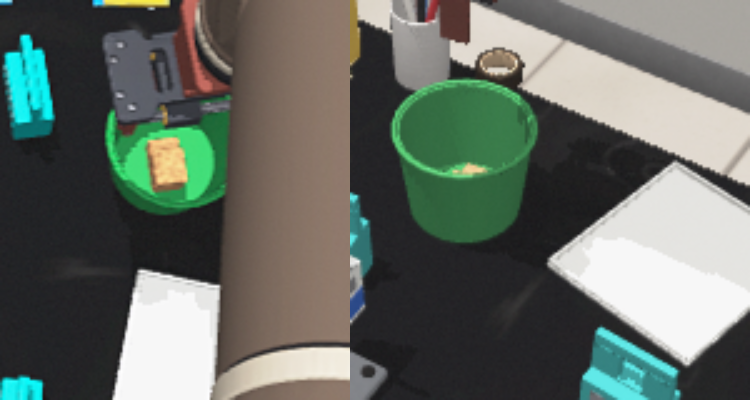

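The cork lies in the bin, at crop (168,165) left and (468,172) right. Next I hover over the blue pack's inner (+y) strip and turn the jaws along world x.

>>> {"name": "step_arm", "arguments": {
  "travel": [
    [-0.3333,-0.0421,0],
    [-0.3333,-0.0421,0],
    [-0.3333,-0.0421,0],
    [-0.3333,-0.0421,0],
    [-0.3333,-0.0421,0],
    [-0.3333,-0.0421,0],
    [-0.3333,-0.0421,0],
    [-0.3333,-0.0421,0],
    [-0.3333,-0.0421,0],
    [-0.3333,-0.0421,0],
    [-0.3333,-0.0421,0],
    [-0.3333,-0.0421,0],
    [-0.3333,-0.0421,0],
    [-0.3333,-0.0421,0],
    [-0.3333,-0.0421,0],
    [-0.3333,-0.0421,0]
  ],
  "angular": [
    [0,0,-0.45],
    [0,0,-0.45],
    [0,0,-0.45],
    [0,0,-0.45],
    [0,0,-0.45],
    [0,0,-0.45],
    [0,0,-0.45],
    [0,0,-0.45],
    [0,0,-0.45],
    [0,0,-0.45],
    [0,0,-0.45],
    [0,0,-0.45],
    [0,0,-0.45],
    [0,0,-0.45],
    [0,0,-0.45],
    [0,0,-0.45]
  ],
  "jaw": [-0.36,-0.36,-0.36,-0.36,-0.36,-0.36,-0.36,-0.36,-0.36,-0.36,-0.36,-0.36,-0.36,-0.36,-0.36,-0.36]
}}

```text
t: 8.42
eef_pos: [637.1, 62.9, 236.7]
tcp_rot: [[1.0, 0.017, -0.001], [0.017, -1.0, -0.0], [-0.001, 0.0, -1.0]]
contact_force: [0.6, 0.0, -0.2]
finger_gap: 59.5
```

```bash
python3 - <<'E'
from h import *
np.set_printoptions(precision=4,suppress=True)
a=shot('scene');b=shot('top')
im=cv2.resize(a['img'][130:290,130:290],None,fx=3.5,fy=3.5,interpolation=cv2.INTER_CUBIC)
s=env.sense();print(s['t'],s['eef_pos'],s['tcp_rot'],s['finger_gap'])
# predicted pack model drawn: tab outline, at estimated pose
for X in [(637,5,165),(637,75,165),(637,75,123),(637,5,123)]+[(637,63,129)]+[(598,39.4,162)]:
    u=(proj(a,X)-[130,130]+.5)*3.5; cv2.circle(im,tuple(np.int32(u)),3,(255,0,255),-1)
cv2.imwrite('pics/e.png',im[:,:,::-1])
print([(round(r['p'],2),r['uv']) for r in env.place_of(a,'blue_hole_top')])
E
```

```text
8.5167 [637.2248  62.9499 237.0177] [[ 0.9998  0.0176 -0.0002]
 [ 0.0176 -0.9998 -0.0001]
 [-0.0002  0.0001 -1.    ]] 60.05961506526007
[(0.72, [354.5, 246.5]), (0.63, [224.7, 203.2]), (0.62, [226.3, 177.9]), (0.2, [201.2, 252.0])]
```

View pics/e.png

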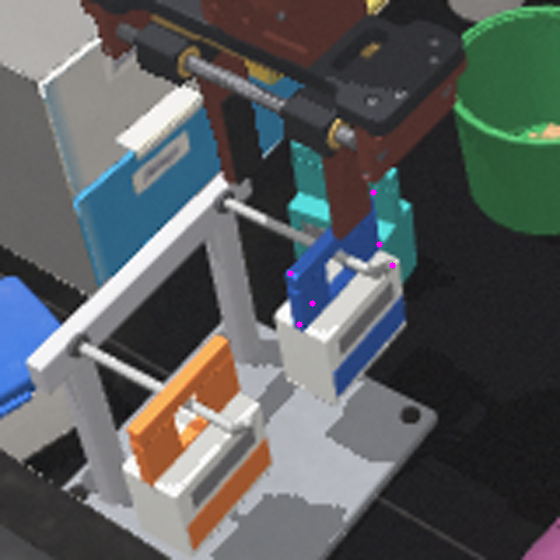

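The model fits: the tab corners and peg tip coincide with the overlay. Descending and gripping.

>>> {"name": "step_arm", "arguments": {
  "travel": [
    [0,0,0.03],
    [0,0,0.06],
    [0,0,0.085],
    [0,0,0.1],
    [0,0,0.109],
    [0,0,0.109],
    [0,0,0.109]
  ],
  "angular": [
    [0,0,0],
    [0,0,0],
    [0,0,0],
    [0,0,0],
    [0,0,0],
    [0,0,0],
    [0,0,0]
  ],
  "jaw": [-0.36,-0.36,-0.36,-0.36,-0.36,-0.36,-0.36]
}}

```text
t: 9.15
eef_pos: [637.7, 63.1, 155.9]
tcp_rot: [[1.0, 0.018, 0.001], [0.018, -1.0, 0.0], [0.001, -0.0, -1.0]]
contact_force: [0.2, -0.2, 0.9]
finger_gap: 59.6
```

>>> {"name": "step_arm", "arguments": {
  "travel": [
    [0,0,0],
    [0,0,0],
    [0,0,0],
    [0,0,0],
    [0,0,0],
    [0,0,0],
    [0,0,0],
    [0,0,0]
  ],
  "angular": [
    [0,0,0],
    [0,0,0],
    [0,0,0],
    [0,0,0],
    [0,0,0],
    [0,0,0],
    [0,0,0],
    [0,0,0]
  ],
  "jaw": [0.1,0.4,0.6,0.7,1,1,1,1]
}}

```text
t: 9.82
eef_pos: [637.3, 62.9, 155.4]
tcp_rot: [[1.0, 0.018, -0.0], [0.018, -1.0, -0.0], [-0.0, 0.0, -1.0]]
contact_force: [1.0, -0.3, -0.3]
finger_gap: 9.9
```

>>> {"name": "step_arm", "arguments": {
  "travel": [
    [0,0,0],
    [0,0,0],
    [0,0,-0.006],
    [0,0,-0.012],
    [0,0,-0.018],
    [0,0,-0.0227],
    [0,0,-0.0227],
    [0,0,-0.0227],
    [0,0,-0.0227]
  ],
  "angular": [
    [0,0,0],
    [0,0,0],
    [0,0,0],
    [0,0,0],
    [0,0,0],
    [0,0,0],
    [0,0,0],
    [0,0,0],
    [0,0,0]
  ],
  "jaw": [1,1,1,1,1,1,1,1,1]
}}

```text
t: 10.57
eef_pos: [637.2, 62.8, 172.4]
tcp_rot: [[1.0, 0.018, -0.0], [0.018, -1.0, -0.0], [-0.0, 0.0, -1.0]]
contact_force: [-0.2, 0.9, -1.3]
finger_gap: 7.8
```

```bash
python3 - <<'E'
from h import *
np.set_printoptions(precision=2,suppress=True)
a=shot('scene');b=shot('top')
im=cv2.resize(a['img'][180:260,180:260],None,fx=7,fy=7,interpolation=cv2.INTER_CUBIC)
s=env.sense();print(s['t'],s['eef_pos'],s['contact_force'],s['torque'],s['finger_gap'])
for X in [(637,5,182),(637,75,182),(637,75,140),(619,75,82),(619,5,82),(619,75,140),(598,39.4,162)]:
    u=(proj(a,X)-[180,180]+.5)*7; cv2.circle(im,tuple(np.int32(u)),3,(255,0,255),-1)
cv2.imwrite('pics/f.png',im[:,:,::-1])
E
```

```text
10.6667 [637.17  62.82 172.18] [-0.1  -0.38 -0.97] [-0.01 -0.02 -0.01] 8.214165404281482
```

View pics/f.png

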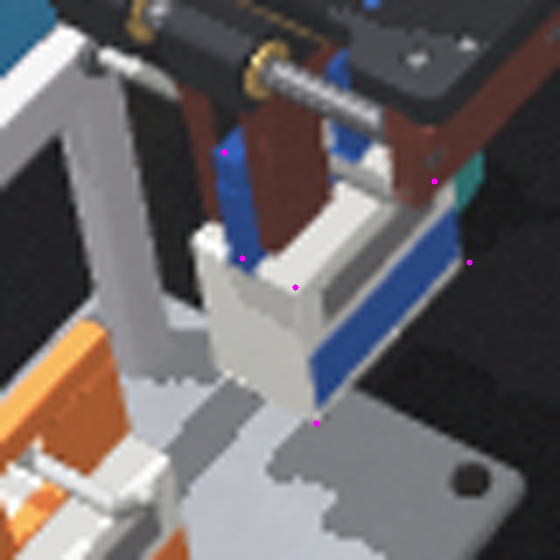

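Overlay and pack corners agree within about 1 px in the camera image, so the pack is upright with no sag. Sliding it off over the tip.

>>> {"name": "step_arm", "arguments": {
  "travel": [
    [-0.01,0,0],
    [-0.02,0,0],
    [-0.03,0,0],
    [-0.04,0,0],
    [-0.05,0,0],
    [-0.06,0,0],
    [-0.07,0,0],
    [-0.08,0,0],
    [-0.09,0,0],
    [-0.1,0,0]
  ],
  "angular": [
    [0,0,0],
    [0,0,0],
    [0,0,0],
    [0,0,0],
    [0,0,0],
    [0,0,0],
    [0,0,0],
    [0,0,0],
    [0,0,0],
    [0,0,0]
  ],
  "jaw": [1,1,1,1,1,1,1,1,1,1]
}}

```text
t: 11.5
eef_pos: [561.6, 61.5, 172.5]
tcp_rot: [[1.0, 0.018, 0.0], [0.018, -1.0, -0.0], [0.0, 0.0, -1.0]]
contact_force: [1.0, -0.0, -0.5]
finger_gap: 7.7
```

>>> {"name": "step_arm", "arguments": {
  "travel": [
    [-0.04,0,-0.02],
    [-0.09,0,-0.05],
    [-0.1,0,-0.08],
    [-0.1,0,-0.08],
    [-0.1,0,-0.08],
    [-0.11,0.03,-0.08],
    [-0.12,0.08,-0.08],
    [-0.13,0.13,-0.08],
    [-0.14,0.18,-0.08],
    [-0.149,0.23,-0.08],
    [-0.149,0.28,-0.08],
    [-0.149,0.32,-0.08],
    [-0.149,0.35,-0.08],
    [-0.149,0.366,-0.08],
    [-0.149,0.366,-0.06],
    [-0.149,0.366,-0.03],
    [-0.149,0.366,0.01],
    [-0.149,0.366,0.04],
    [-0.149,0.366,0.06],
    [-0.149,0.366,0.07]
  ],
  "angular": [
    [0,0,0],
    [0,0,0],
    [0,0,0],
    [0,0,0],
    [0,0,0],
    [0,0,0],
    [0,0,0],
    [0,0,0],
    [0,0,0],
    [0,0,0],
    [0,0,0],
    [0,0,0],
    [0,0,0],
    [0,0,0],
    [0,0,0],
    [0,0,0],
    [0,0,0],
    [0,0,0],
    [0,0,0],
    [0,0,0]
  ],
  "jaw": [1,1,1,1,1,1,1,1,1,1,1,1,1,1,1,1,1,1,1,1]
}}

```text
t: 13.17
eef_pos: [454.5, -213.6, 116.9]
tcp_rot: [[1.0, 0.019, -0.004], [0.019, -1.0, 0.002], [-0.004, -0.002, -1.0]]
contact_force: [-0.2, 0.0, -0.9]
finger_gap: 8.2
```

```bash
python3 - <<'E'
from h import *
np.set_printoptions(precision=2,suppress=True)
a=shot('scene');b=shot('top')
im=cv2.resize(a['img'][120:260,310:450],None,fx=4.2,fy=4.2,interpolation=cv2.INTER_CUBIC)
s=env.sense();print(s['t'],s['eef_pos'],s['contact_force'],s['finger_gap'])
x,y,z=s['eef_pos']; y-=23; z-=90
for X in [(x+i,y+j,z+k) for i in(-18,18) for j in(-35,35) for k in (0,58)]+[(x,y+35,z+100)]:
    u=(proj(a,X)-[310,120]+.5)*4.2; cv2.circle(im,tuple(np.int32(u)),2,(255,0,255),-1)
cv2.imwrite('pics/g.png',im[:,:,::-1])
E
```

```text
13.2667 [ 454.99 -213.96  118.26] [ 0.01  0.45 -0.41] 8.341925672993828
```

View pics/g.png

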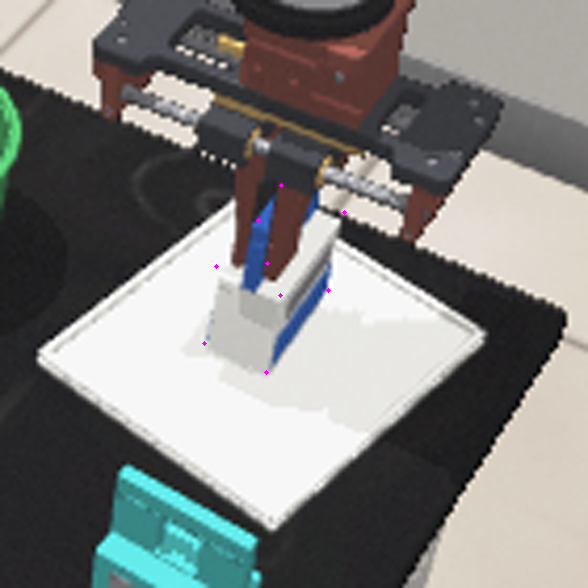

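>>> {"name": "step_arm", "arguments": {
  "travel": [
    [0,0,0.012],
    [0,0,0.02],
    [0,0,0.026],
    [0,0,0.029],
    [0,0,0.031],
    [0,0,0.032],
    [0,0,0.032],
    [0,0,0.032]
  ],
  "angular": [
    [0,0,0],
    [0,0,0],
    [0,0,0],
    [0,0,0],
    [0,0,0],
    [0,0,0],
    [0,0,0],
    [0,0,0]
  ],
  "jaw": [1,1,1,1,1,1,1,1]
}}

```text
t: 13.93
eef_pos: [455.7, -215.0, 96.2]
tcp_rot: [[1.0, 0.018, 0.0], [0.018, -1.0, -0.0], [0.0, 0.0, -1.0]]
contact_force: [-0.3, 0.3, -1.4]
finger_gap: 8.0
```

>>> {"name": "step_arm", "arguments": {
  "travel": [
    [0,0,0.001],
    [0,0,0.002],
    [0,0,0.003],
    [0,0,0.003]
  ],
  "angular": [
    [0,0,0],
    [0,0,0],
    [0,0,0],
    [0,0,0]
  ],
  "jaw": [1,1,1,1]
}}

```text
t: 14.27
eef_pos: [455.7, -215.0, 94.4]
tcp_rot: [[1.0, 0.018, 0.0], [0.018, -1.0, -0.001], [0.0, 0.001, -1.0]]
contact_force: [-2.3, 0.9, 7.7]
finger_gap: 7.6
```

The force rise to 7.7 N shows the pack is on the floor. Release, wait, retreat straight up.

>>> {"name": "step_arm", "arguments": {
  "travel": [
    [0,0,0.0025],
    [0,0,0.0025],
    [0,0,0.0025],
    [0,0,0.0025],
    [0,0,0.0025],
    [0,0,0.0025],
    [0,0,-0.02],
    [0,0,-0.05],
    [0,0,-0.09],
    [0,0,-0.14],
    [0,0,-0.2],
    [0,0,-0.25],
    [0,0,-0.25],
    [0,0,-0.25],
    [0,0,-0.25]
  ],
  "angular": [
    [0,0,0],
    [0,0,0],
    [0,0,0],
    [0,0,0],
    [0,0,0],
    [0,0,0],
    [0,0,0],
    [0,0,0],
    [0,0,0],
    [0,0,0],
    [0,0,0],
    [0,0,0],
    [0,0,0],
    [0,0,0],
    [0,0,0]
  ],
  "jaw": [0.7,0.5,0.3,0.1,0,0,0,0,0,0,0,0,0,0,0]
}}

```text
t: 15.52
eef_pos: [455.1, -214.9, 280.6]
tcp_rot: [[1.0, 0.018, -0.0], [0.018, -1.0, -0.0], [-0.0, 0.0, -1.0]]
contact_force: [0.2, 0.8, 0.6]
finger_gap: 43.9
```

```bash
python3 - <<'E'
from h import *
np.set_printoptions(precision=2,suppress=True)
a=shot('scene');b=shot('top')
s=env.sense();print(s['t'],s['eef_pos'],s['contact_force'],s['finger_gap'])
for n in ['peg_tip_left','orange_pack','offcut_center']: print(n,[(round(r['p'],2),r['uv']) for r in env.place_of(a,n)[:2]])
for n in ['blue_pack','kit_tray']: print(n,[(round(r['p'],2),r['uv'],onz(a,r['uv'],4)) for r in env.place_of(a,n)])
im=a['img'].copy()
for X in [(455.5+i,-238+j,4+k) for i in(-18,18) for j in(-35,35) for k in (0,58)]:
    im[tuple(np.int32(np.round(proj(a,X)))[::-1])]=(255,0,255)
cv2.imwrite('pics/z.png',cv2.resize(im[120:300,140:450],None,fx=2.5,fy=2.5,interpolation=cv2.INTER_NEAREST)[:,:,::-1])
E
```

```text
15.6167 [ 454.7  -214.71  279.54] [-0.75 -0.16  0.24] 44.02119748335745
peg_tip_left [(0.77, [201.0, 251.9])]
orange_pack [(0.69, [191.9, 271.3])]
offcut_center [(0.59, [286.9, 175.4])]
blue_pack [(0.76, [348.7, 271.0], array([406.48, -45.79,   4.  ])), (0.69, [368.5, 204.6], array([ 457.85, -226.85,    4.  ])), (0.66, [232.0, 205.0], array([711.75, -55.64,   4.  ]))]
kit_tray [(0.93, [374.5, 203.0], array([ 448.96, -238.59,    4.  ]))]
```

View pics/z.png

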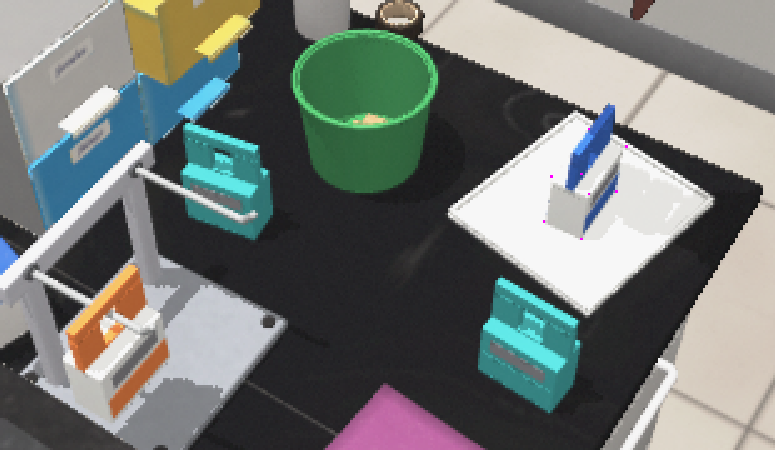

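The pack stands upright at crop (585,175) near the tray centre, the cork is in the bin at (370,120), orange hangs at (120,340), and the stand has not moved. Handing in.

```bash
python3 -c "
from workcell import env
print(env.job_done())"
```

```text
the job is handed in; nothing more can be done
None
```

The job is done and handed in at about 15.6 s of the 51 s allowed; handing in gives no verdict.

- **Cork:** I gripped it across its 30 mm width and let it go inside the green bin. The last picture shows it on the bin floor.
- **Blue pack:** I gripped one strip of its tab, raised it 17 mm and slid it off over the peg tip; the force readings showed no sign of contact. I lowered it until the force rose to 7.7 N, so it was on the tray floor, then released it and moved straight up.
- **Last checks:** The pack stands upright and matches the predicted position, near (455, -238) mm, to about a pixel. The networks put its origin about 11 mm off that in y, within tolerance.
- **Orange pack and stand:** The orange pack still hangs. The left peg tip shows within about 1 px of where it started, so the stand has not visibly moved.
- **Arm:** It is clear of everything. No check failed.

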